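Time a gearbox with its star wheel

TASK

Two gearboxes stand on timing stands, each with a four-spoked star wheel on its output shaft. On the stand with the yellow frame, turn the wheel by pushing its spokes, one after another, until its red knob stands over the white pointer at the front of that stand; either direction will do. Leave the wheel on the blue stand as it is.

Things in the scene. Friction and masses are not known exactly. Their poses are not given: they have to be found in the camera images.
- yellow_stand: Yellow-framed stand fixed to the bench: plate 200x250x12 mm, upright gearbox (below 115 mm). Bridge bar over the wheel axis, along y, 22 mm wide, 160-174 mm high, posts at y = +-112 mm; no finger passes it. White pointer post at x = -108, y = 0, top 124 mm high. Origin: underside centre of the plate; x from front (pointer) to back, y left, z up. Front faces the robot within 20 degrees.
- yellow_stand_wheel (a point): Centre of the yellow stand's star wheel, on its vertical axis 140 mm above the stand's origin. 4 round 10 mm spokes 90 degrees apart, level at this height, 40 mm hub; a 24 mm ball knob centred 82 mm out on each, one red, three black. Spokes can be pushed 25 to 70 mm from the axis. Turns either way without limit, friction 0.15 N m (3 N at a spoke), stays where left. Axes turn with it.
- yellow_stand_red_knob (a point): Centre of the red ball knob on the yellow stand's wheel (24 mm, 82 mm from the axis, 140 mm above the bench). It starts on the back side, within 60 degrees of pointing straight away from the pointer; over the pointer it is at x = -82, y = 0 mm in the stand's frame. The bridge splits the wheel into a front and a back half, so it takes two or three pushes.
- blue_stand_red_knob (a point): Centre of the red ball knob on the wheel of the blue-framed stand, the same in all but colour, beside the yellow one (left or right, axes at least 300 mm apart). 82 mm from that wheel's axis, 140 mm above the bench. Must stay where it is.

How it is judged:
By the outcome, as a careful person would: the job done as asked, in the order asked, and still so for the second after the job is handed in, with the robot touching nothing.
It also fails if it takes over 51 s, if anything falls off the work surface, if the arm or the gripper's body presses on something with over 40 N, if the wrist force passes 120 N, or if a joint passes its speed limit or range.

ROBOT

A 6-joint arm with a two-finger parallel gripper is mounted at the origin on the work surface; the furniture and walls round the work are solid. World frame = base frame: x ahead of the robot, y to its left, z up, the work surface at z = 0. Lengths are in mm, angles in rad, forces in N, time in s.
With the tool pointing down it reaches from about 275 to 750 mm from the base axis. Payload 10.2 kg.
Tool frame: the origin (TCP) lies midway between the tips of the shut fingers; the grasp point (between the pads) lies 19 mm behind it; z points along the fingers, y is the line along which they close (so a half turn about z gives the same grasp; the last joint's range is limited). The gripper opens to 85 mm and grips with 20 to 120 N. Pads are 22 mm wide; open, the fingers measure 114 mm over their backs; the gripper's body (76 mm by 85 mm) begins 54 mm behind the grasp point. The pads swing forward as they close: fully open they stand 13 mm farther back than shut.
Start: joints at [-1.448, 0.313, 1.498, -0, 1.331, -0.223], TCP at [177.936, -493.933, 231.294] pointing down, gripper open.
Joint ranges: [-2.94, 2.94], [-0.97, 2.17], [0.19, 2.56], [-1.23, 4.37], [0.02, 3.11], [-2.88, 2.88]. Speed limits (rad/s): [2.39, 2.39, 3.01, 3.14, 3.14, 3.14].

INTERFACE

Orientations are given as a unit quaternion [w, x, y, z].
In Python, from rig import ctrl gives the robot as it stands.
- The arm moves only by the tool send_rows, never from a script. Its argument "targets" is a list of rows, each a list of 7 numbers: the closure, from -1 (fully open) to 1 (shut), so that 0 is half open, then the shift along the tool's x, y, z in m, then the turn, a rotation vector about the tool's x, y, z in rad. In form: [[claw, dx, dy, dz, ax, ay, az], ...]. A call has exactly 10 rows; each row shifts and turns the commanded pose from where the row before left it, along the tool's axes as they then stand; what a row does not reach is not made up. A row lasts 1/8 s, in which the tool goes at most 62.5 mm and 10.7 degrees, less where a joint would pass 70% of its speed; a pose out of reach is approached as far as the arm can. A call with a gripper value outside its range is refused whole. The fingers move at their own pace and stop on an object; "squeeze" is the grip in N (left out, the last holds). Time passes only in rows, so rows that do not move let the fingers close, or fill a call up. It gives the time, the measured TCP pose, the force, the opening and the grip force at its end, in the units of the state.
- ctrl.sense(): the state, without advancing time (a new reading comes with each control period).
- ctrl.capture(name): name is "scene" or "top" or "wrist"; returns a dict with "img" (420x560x3 uint8, red, green, blue), "camera_matrix" (3x3 intrinsics, pixels), "R" (3x3) and "t" (3): a world point X has camera coordinates R X + t. Camera axes: x right, y down, z forward; pixel columns grow to the right and rows downward; lengths in mm; the calibration is good to about 2 mm. A picture is of the moment at which its call begins. There is no depth.
- ctrl.finish_job(): hands the job in; it is judged then, once.
Trained networks look in a picture, given as the dict that the camera call returned (one of the last four; its "shot" number tells which), for a name from the list of things; names that differ only in an ending like _2 or _b are one class to them, and where a whole thing is asked for, a point or a joint stands for the part that bears it (a point fixed in the world has none). Each returns a list of dicts, best first, with "score" (0 to 1); they miss things now and then, are a little off and sometimes report something else, mostly with a low value. They report only what shows in the picture. A call takes as long as a camera call.
- ctrl.boxes_of(query, picture): "extent" ([left, top, width, height] in pixels, round what is visible of it).
- ctrl.landmark_of(query, picture): "point" ([column, row] in pixels: a listed point, or the origin of a listed thing).
The state is a dict: "time_s": time; "joints": joint angles; "dq": joint speeds; "tau": joint torques, N m; "eef_pos": TCP position; "ee_rot": TCP orientation; "force": force on the tool from outside, world axes, zero at the start; "wrist_torque": the same for the moment, N m; "grip_width": opening from 0.0 (shut) to 1.0 (fully open); "grip_force": force on a finger pad.
Only numpy, scipy, OpenCV 4.12 (cv2) and the standard library are available. Lean on these libraries where they do the work, as an engineer would, in place of code of your own. Each camera call takes 0.05 s, during which the arm holds its last target. There are 200 camera calls.

## Working session

There is one attempt and no reset: what is moved stays moved. The work goes in short steps, Python scripts to look and compute and a tool call to move; the robot and the scene stay as the last step left them, time stands still between calls to the robot, and variables do not carry over. Pictures are saved under pics/ and viewed, at most 10 in all, crops included, and the job is handed in when it is done.

Besides the shell and the picture viewer there is one more tool, called as name(argument=value, ...), one argument or row to a line, values as JSON. send_rows: Moves the arm, as the interface text tells. Its arguments: {"type":"object","properties":{"targets":{"type":"array"},"squeeze":{"type":"number"}},"required":["targets"]}

```bash
mkdir -p pics
cat > h.py <<'E'
import numpy as np, cv2
from rig import ctrl
def ray(p,px,z):
    K,R,t=[np.array(p[k],float) for k in("camera_matrix","R","t")]
    d=R.T@np.linalg.solve(K,[px[0],px[1],1]); c=-R.T@t
    return (c+d*(z-c[2])/d[2]).round(1)
def proj(p,X):
    K,R,t=[np.array(p[k],float) for k in("camera_matrix","R","t")]
    q=K@(R@np.array(X,float)+t); return (q[:2]/q[2]).round(1)
E
python3 - <<'E'
from h import *
ims=[]
for n in("scene","top"):
    p=ctrl.capture(n); cv2.imwrite(f"pics/{n}.png",p["img"][:,:,::-1])
    print(n,"cam",(-np.array(p["R"]).T@np.array(p["t"])).round())
    for q,z in(("yellow_stand",0),("yellow_stand_wheel",140),("yellow_stand_red_knob",140),("blue_stand_red_knob",140)):
        for r in ctrl.landmark_of(q,p)[:2]: print(q,r["score"],np.round(r["point"],1),ray(p,r["point"],z))
s=ctrl.sense(); print(s["eef_pos"],s["ee_rot"],s["grip_width"],s["time_s"])
E
```

```text
scene cam [175. 728. 921.]
yellow_stand 0.68 [229.2 294.6] [566.3 160.    0. ]
yellow_stand_wheel 0.89 [225.5 253.4] [558.9 164.4 140. ]
yellow_stand_red_knob 0.75 [190.8 231.1] [649.6 141.  140. ]
yellow_stand_red_knob 0.46 [231.5 295.9] [501.7 247.1 140. ]
blue_stand_red_knob 0.97 [298.1 161.9] [ 539.1 -139.3  140. ]
top cam [ 312.  -16. 1098.]
yellow_stand 0.74 [203.7 206.5] [565.4 158.9   0. ]
yellow_stand_wheel 0.9 [190.8 197.7] [552. 165. 140.]
yellow_stand_wheel 0.25 [208.5 157.6] [642.5 131.2 140. ]
yellow_stand_red_knob 0.97 [203.1 158.3] [640.7 142.9 140. ]
blue_stand_red_knob 0.86 [334.9 206.8] [ 535.8 -142.2  140. ]
[ 177.92819673 -493.91974562  231.26719192] [-2.69352232e-05  9.85088161e-01  1.72050323e-01 -3.54826234e-06] 1.0050981627145081 0.5
```

View pics/top.png

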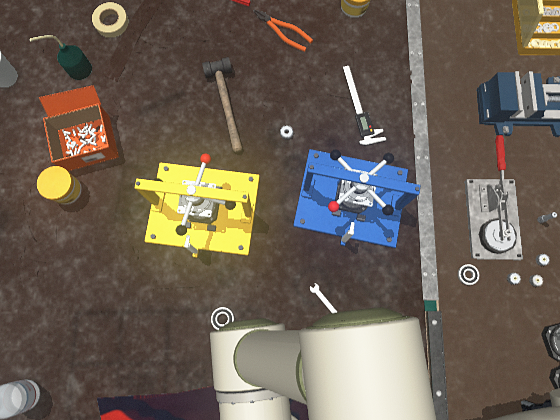

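View pics/scene.png

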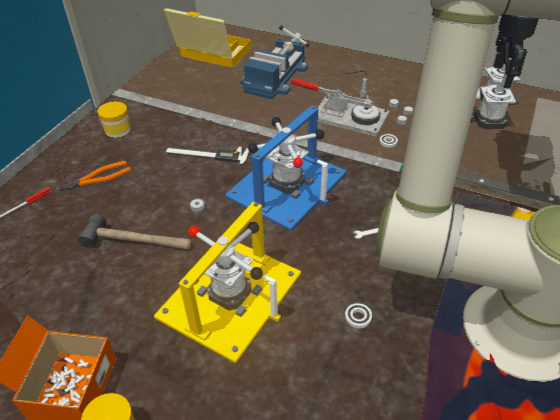

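The top view shows the yellow stand around (203,207) with its red knob at (205,158) at the back. The bridge runs from (140,184) to (250,207), and the blue stand is to the right. I'll fit the stand's yaw from its colour and zoom in.

Run:
```python
from h import *
from scipy.optimize import least_squares
p=ctrl.capture("top"); im=p["img"]
q=ctrl.capture("scene")
c=im[145:265,125:275,::-1]; a=cv2.resize(c,None,fx=5,fy=5,interpolation=cv2.INTER_CUBIC)
# fit plate corners (z=12)
px=np.array([[161,163],[259,178],[247,254],[146,242]])
W=np.array([ray(p,x,12)[:2] for x in px]); print(W,[np.linalg.norm(W[i]-W[i-1]).round() for i in range(4)])
L=np.array([[100,125],[100,-125],[-100,-125],[-100,125]])
f=lambda v:((np.c_[np.cos(v[2])*L[:,0]-np.sin(v[2])*L[:,1]+v[0],np.sin(v[2])*L[:,0]+np.cos(v[2])*L[:,1]+v[1]])-W).ravel()
r=least_squares(f,[555,162,0]); v=r.x; print("pose",v,np.degrees(v[2]),f(v).round(1))
Rz=np.array([[np.cos(v[2]),-np.sin(v[2]),0],[np.sin(v[2]),np.cos(v[2]),0],[0,0,1]])
for X in [(-108,0,124),(0,112,174),(0,-112,174),(0,0,140),(-82,0,140),(100,125,12),(100,-125,12),(-100,125,12),(-100,-125,12)]:
    u=(proj(p,Rz@X+[v[0],v[1],0])-[125,145])*5
    cv2.circle(a,tuple(int(t) for t in u+2),4,(255,0,255),1)
cv2.imwrite("pics/z.png",a)
```

```text
[[671.2 267. ]
 [635.8  25.3]
 [449.1  49.9]
 [474.8 289.4]] [np.float64(198.0), np.float64(244.0), np.float64(188.0), np.float64(241.0)]
pose [ 5.57725000e+02  1.57900000e+02 -1.24654849e-01] -7.142196721331161 [ 1.3  2.5  5.6 -3.9 -6.1 -3.6 -0.8  5. ]
```

View pics/z.png

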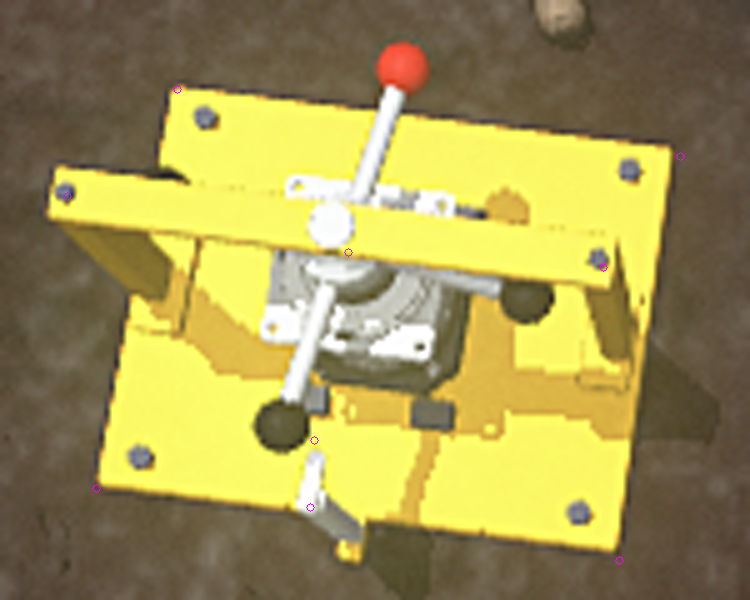

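The crop shows the red knob at (403,68), the front black knob at (282,425), the right black knob at (527,297), the bridge bolts at (65,192) and (598,260), and the pointer top near (310,497). I'll refit the stand pose and wheel angle in pixels.

Run:
```python
from h import *
from scipy.optimize import least_squares
p=ctrl.capture("top")
un=lambda c:np.array(c)/5-.4+[125,145]
st=[((100,125,12),(173,87)),((100,-125,12),(673,148)),((-100,-125,12),(617,551)),((-100,125,12),(98,487)),((0,112,174),(65,192)),((0,-112,174),(598,260)),((-108,0,124),(310,497))]
kn=[(0,(403,68)),(np.pi,(282,425)),(-np.pi/2,(527,297))]
def rot(a): return np.array([[np.cos(a),-np.sin(a),0],[np.sin(a),np.cos(a),0],[0,0,1]])
def f(v):
    o=np.array([v[0],v[1],0]); e=[proj(p,rot(v[2])@X+o)-un(c) for X,c in st]
    e+=[proj(p,rot(v[3]+a)@[82,0,140]+o)-un(c) for a,c in kn]
    return np.concatenate(e)
r=least_squares(f,[556,160,-.12,-.2],diff_step=1e-3); v=r.x
print(v.round(3),np.degrees(v[2:]).round(1)); print(f(v).reshape(-1,2).round(1))
```

```text
[ 5.60227e+02  1.59886e+02 -1.19000e-01 -2.00000e-01] [ -6.8 -11.5]
[[-0.2 -0.2]
 [ 0.4  0.3]
 [-0.1  0.5]
 [-0.9 -0.4]
 [-0.4  0. ]
 [ 0.1  0.1]
 [-0.5  0.8]
 [-2.4  0.1]
 [ 2.7  1.4]
 [ 0.8 -2.1]]
```

```bash
sed -i 's/(q\[:2\]\/q\[2\]).round(1)/q[:2]\/q[2]/' h.py
cat > fit.py <<'E'
from h import *
from scipy.optimize import least_squares
p=ctrl.capture("top")
un=lambda c:np.array(c)/5-.4+[125,145]
st=[((100,125,12),(173,87)),((100,-125,12),(673,148)),((-100,-125,12),(617,551)),((-100,125,12),(98,487)),((0,112,174),(65,192)),((0,-112,174),(598,260)),((-108,0,124),(310,497))]
kn=[(0,(403,68)),(np.pi,(282,425)),(-np.pi/2,(527,297))]
def rot(a): return np.array([[np.cos(a),-np.sin(a),0],[np.sin(a),np.cos(a),0],[0,0,1]])
def f(v):
    o=np.array([v[0],v[1],0]); e=[proj(p,rot(v[2])@X+o)-un(c) for X,c in st]
    e+=[proj(p,rot(v[3]+a)@[82,0,140]+o)-un(c) for a,c in kn]
    return np.concatenate(e)
r=least_squares(f,[556,160,-.12,-.2]); v=r.x
print(v.round(3),np.degrees(v[2:]).round(1)); print(f(v).reshape(-1,2).round(1).tolist())
E
python3 fit.py
```

```text
[ 5.60938e+02  1.59697e+02 -1.14000e-01 -2.69000e-01] [ -6.5 -15.4]
[[-0.4, -0.3], [0.3, -0.2], [0.3, -0.0], [-0.6, -0.4], [-0.3, -0.1], [0.2, -0.5], [-0.2, 0.5], [0.2, 0.4], [0.2, 0.4], [0.2, 0.1]]
```

send_rows(
  targets=[
    [1, 0, 0, 0, 0, 0, 0.153],
    [1, 0, 0, 0, 0, 0, 0.153],
    [1, 0, 0, 0, 0, 0, 0.153],
    [1, 0.018, -0.048, 0, 0, 0, 0],
    [1, 0.018, -0.048, 0, 0, 0, 0],
    [1, 0.018, -0.048, 0, 0, 0, 0],
    [1, 0.018, -0.048, 0, 0, 0, 0],
    [1, 0.018, -0.048, 0, 0, 0, 0],
    [1, 0.018, -0.048, 0, 0, 0, 0],
    [1, 0.018, -0.048, 0, 0, 0, 0],
  ],
  squeeze=40,
)

```text
time_s: 1.95
eef_pos: [341.6, -172.8, 231.5]
ee_rot: [0.0, 0.998, -0.057, 0.0]
force: [0.1, -1.2, -0.3]
grip_width: 0.004
grip_force: 0.0
```

send_rows(
  targets=[
    [1, 0.018, -0.048, 0, 0, 0, 0],
    [1, 0.018, -0.048, 0, 0, 0, 0],
    [1, 0.018, -0.048, 0, 0, 0, 0],
    [1, 0.018, -0.048, 0, 0, 0, 0],
    [1, 0.018, -0.048, 0, 0, 0, 0],
    [1, 0.018, -0.048, 0, 0, 0, 0],
    [1, 0, 0, 0, 0, 0, 0],
    [1, 0, 0, 0, 0, 0, 0],
    [1, 0, 0, 0, 0, 0, 0],
    [1, 0, 0, 0, 0, 0, 0],
  ],
)

```text
time_s: 3.2
eef_pos: [480.8, 98.9, 231.5]
ee_rot: [0.0, 0.998, -0.057, 0.0]
force: [0.2, 0.8, 0.4]
grip_width: -0.001
grip_force: 0.0
```

```bash
cat >> h.py <<'E'
V=np.array([560.9,159.7]);YAW=-.114
M=np.array([[np.cos(YAW),np.sin(YAW)],[-np.sin(YAW),np.cos(YAW)]])
def st():
    s=ctrl.sense(); x=np.array(s["eef_pos"]); w,a,b,c=s["ee_rot"]
    print("t",s["time_s"],"stand xy",(M@(x[:2]-V)).round(1),"z",x[2].round(1),"toolx rel deg",np.degrees(2*np.arctan2(b,a)-YAW).round(2),"F",np.round(s["force"],1),"gw",round(s["grip_width"],2))
def wheel():
    for n in("top","scene"):
        p=ctrl.capture(n)
        for r in ctrl.landmark_of("yellow_stand_red_knob",p)[:2]:
            d=M@(ray(p,r["point"],140)[:2]-V); print(n,round(r["score"],2),d.round(1),"r",np.linalg.norm(d).round(1),"ang",np.degrees(np.arctan2(d[1],d[0])).round(1))
E
python3 -c "
from h import *
st();wheel()"
```

```text
t 3.2 stand xy [-72.7 -69.6] z 231.5 toolx rel deg -0.03 F [0.2 0.8 0.4] gw -0.0
top 0.56 [82.6 -9.6] r 83.2 ang -6.6
scene 0.79 [90.6 -6.4] r 90.8 ang -4.1
```

send_rows(
  targets=[
    [1, 0.023, -0.045, 0, 0, 0, 0],
    [1, 0, 0, 0, 0, 0, 0],
    [1, 0, 0, 0.03, 0, 0, 0],
    [1, 0, 0, 0.03, 0, 0, 0],
    [1, 0, 0, 0.02, 0, 0, 0],
    [1, 0, 0, 0.012, 0, 0, 0],
    [1, 0, 0, 0.011, 0, 0, 0],
    [1, 0, 0, 0, 0, 0, 0],
    [1, 0, 0, 0, 0, 0, 0],
    [1, 0, 0, 0, 0, 0, 0],
  ],
)

```text
time_s: 4.65
eef_pos: [509.1, 141.8, 128.8]
ee_rot: [-0.0, 0.998, -0.057, 0.001]
force: [0.4, 0.2, -0.5]
grip_width: -0.0
grip_force: 0.0
```

```bash
python3 -c "
from h import *
st()
p=ctrl.capture('scene');cv2.imwrite('pics/a.png',cv2.resize(p['img'][190:360,130:330,::-1],None,fx=3.5,fy=3.5))"
```

```text
t 4.65 stand xy [-49.4 -23.7] z 128.8 toolx rel deg 0.05 F [ 0.4  0.2 -0.5] gw -0.0
```

View pics/a.png

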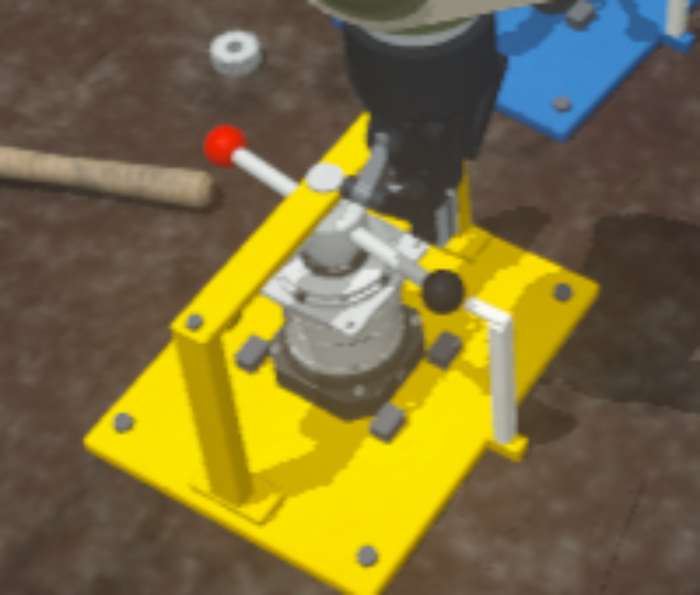

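The picture shows the shut fingers at about (430,190), on the right of the front spoke (knob at (443,290)) and clear of the bridge. Now the first clockwise push.

send_rows(
  targets=[
    [1, 0.001, -0.009, 0, 0, 0, 0],
    [1, 0.001, -0.009, 0, 0, 0, 0],
    [1, 0.001, -0.009, 0, 0, 0, 0],
    [1, 0.002, -0.009, 0, 0, 0, 0],
    [1, 0.003, -0.007, 0, 0, 0, 0],
    [1, 0.003, -0.007, 0, 0, 0, 0],
    [1, 0.004, -0.007, 0, 0, 0, 0],
    [1, 0, -0.003, 0, 0, 0, 0],
    [1, 0, 0, 0, 0, 0, 0],
    [1, 0, 0, 0, 0, 0, 0],
  ],
)

```text
time_s: 5.95
eef_pos: [530.5, 199.9, 128.3]
ee_rot: [-0.0, 0.998, -0.057, 0.0]
force: [-1.0, -0.4, -1.4]
grip_width: -0.0
grip_force: 0.6
```

```bash
python3 -c "
from h import *
st();wheel()"
```

```text
t 5.95 stand xy [-34.8  36.5] z 128.3 toolx rel deg 0.04 F [-1.  -0.4 -1.4] gw -0.0
top 0.64 [ 33.1 -73.9] r 81.0 ang -65.9
```

send_rows(
  targets=[
    [1, -0.002, 0.006, 0, 0, 0, 0],
    [1, 0, 0, -0.025, 0, 0, 0],
    [1, 0, 0, -0.02, 0, 0, 0],
    [1, 0, 0.04, 0, 0, 0, 0],
    [1, 0, 0.04, 0, 0, 0, 0],
    [1, 0, 0, 0, 0, 0, 0],
    [1, 0, 0, 0.022, 0, 0, 0],
    [1, 0, 0, 0.022, 0, 0, 0],
    [1, 0, 0, 0, 0, 0, 0],
    [1, 0, 0, 0, 0, 0, 0],
  ],
)

```text
time_s: 7.4
eef_pos: [519.4, 114.8, 130.3]
ee_rot: [-0.0, 0.998, -0.056, 0.001]
force: [-0.5, 0.1, -0.6]
grip_width: 0.001
grip_force: 0.0
```

```bash
python3 -c "
from h import *
st();wheel()"
```

```text
t 7.4 stand xy [-36.2 -49.4] z 130.3 toolx rel deg 0.07 F [-0.5  0.1 -0.6] gw 0.0
scene 0.87 [ 43.6 -63.3] r 76.8 ang -55.4
```

send_rows(
  targets=[
    [1, -0.003, -0.007, 0.001, 0, 0, 0],
    [1, -0.004, -0.008, 0.001, 0, 0, 0],
    [1, -0.003, -0.008, 0, 0, 0, 0],
    [1, -0.001, -0.009, 0, 0, 0, 0],
    [1, -0.001, -0.009, 0, 0, 0, 0],
    [1, 0.001, -0.009, 0, 0, 0, 0],
    [1, 0.002, -0.009, 0, 0, 0, 0],
    [1, 0.003, -0.008, 0, 0, 0, 0],
    [1, 0.003, -0.008, 0, 0, 0, 0],
    [1, 0.004, -0.008, 0, 0, 0, 0],
  ],
)

```text
time_s: 8.85
eef_pos: [529.2, 197.4, 127.0]
ee_rot: [0.0, 0.998, -0.057, -0.001]
force: [-2.0, -3.4, -0.3]
grip_width: -0.001
grip_force: 1.6
```

send_rows(
  targets=[
    [1, 0, -0.003, 0, 0, 0, 0],
    [1, 0, 0, 0, 0, 0, 0],
    [1, 0, 0, 0, 0, 0, 0],
    [1, -0.002, 0.006, 0, 0, 0, 0],
    [1, 0, 0, -0.025, 0, 0, 0],
    [1, 0, 0, -0.025, 0, 0, 0],
    [1, 0, 0, 0, 0, 0, 0],
    [1, 0, 0, 0, 0, 0, 0],
    [1, 0, 0, 0, 0, 0, 0],
    [1, 0, 0, 0, 0, 0, 0],
  ],
)

```text
time_s: 10.1
eef_pos: [526.7, 194.0, 176.6]
ee_rot: [0.0, 0.998, -0.057, -0.001]
force: [0.1, -1.3, 0.9]
grip_width: -0.001
grip_force: 0.0
```

```bash
python3 -c "
from h import *
st();wheel()"
```

```text
t 10.1 stand xy [-37.9  30.2] z 176.6 toolx rel deg 0.04 F [ 0.1 -1.3  0.9] gw -0.0
top 0.57 [-65.9 -38.8] r 76.5 ang -149.5
scene 0.91 [-62.3 -37.4] r 72.7 ang -149.0
```

send_rows(
  targets=[
    [1, 0, 0.043, 0, 0, 0, 0],
    [1, 0.004, 0.042, 0, 0, 0, 0],
    [1, 0, 0, 0, 0, 0, 0],
    [1, 0, 0, 0.025, 0, 0, 0],
    [1, 0, 0, 0.023, 0, 0, 0],
    [1, 0, 0, 0, 0, 0, 0],
    [1, 0, 0, 0, 0, 0, 0],
    [1, -0.004, -0.008, 0, 0, 0, 0],
    [1, -0.004, -0.008, 0, 0, 0, 0],
    [1, 0, 0, 0, 0, 0, 0],
  ],
)

```text
time_s: 11.55
eef_pos: [515.0, 126.7, 129.7]
ee_rot: [-0.0, 0.998, -0.056, 0.0]
force: [0.8, -0.0, 0.6]
grip_width: -0.0
grip_force: 0.0
```

```bash
python3 -c "
from h import *
st();wheel()
p=ctrl.capture('scene');cv2.imwrite('pics/b.png',cv2.resize(p['img'][190:360,130:330,::-1],None,fx=3.5,fy=3.5))"
```

```text
t 11.55 stand xy [-41.9 -38. ] z 129.7 toolx rel deg 0.11 F [ 0.8 -0.   0.6] gw -0.0
scene 0.83 [-70.7 -28.2] r 76.2 ang -158.2
```

View pics/b.png

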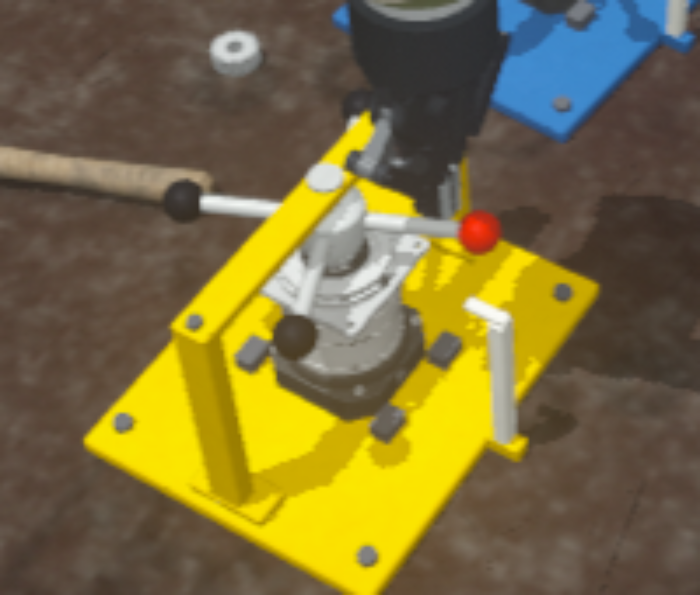

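The red knob is at crop (480,232), and the finger sits behind its spoke. The pointer tip is at (470,303). Next I push most of the way, then measure the red blob by colour.

send_rows(
  targets=[
    [1, -0.002, -0.004, 0, 0, 0, 0],
    [1, -0.002, -0.004, 0, 0, 0, 0],
    [1, -0.002, -0.004, 0, 0, 0, 0],
    [1, 0, -0.003, 0, 0, 0, 0],
    [1, 0, 0, 0, 0, 0, 0],
    [1, 0, 0, 0, 0, 0, 0],
    [1, 0, 0, 0, 0, 0, 0],
    [1, 0, 0, 0, 0, 0, 0],
    [1, 0, 0, 0, 0, 0, 0],
    [1, 0, 0, 0, 0, 0, 0],
  ],
)

```text
time_s: 13.05
eef_pos: [510.9, 141.5, 129.3]
ee_rot: [-0.0, 0.998, -0.057, 0.0]
force: [0.3, -0.8, 0.4]
grip_width: 0.001
grip_force: 0.0
```

```bash
cat >> h.py <<'E'
def red():
    for n in("top","scene"):
        p=ctrl.capture(n); R,G,B=[p["img"][:,:,i].astype(int) for i in range(3)]
        u=proj(p,np.r_[M.T@[-82,0]+V,140]); m=((R>120)&(G<70)&(B<70)).astype(np.uint8)
        yy,xx=np.mgrid[:420,:560]; m[np.hypot(xx-u[0],yy-u[1])>60]=0
        nn,_,stt,cc=cv2.connectedComponentsWithStats(m)
        for k in range(1,nn):
            if stt[k,4]>15:
                d=M@(ray(p,cc[k],140)[:2]-V); print(n,"area",stt[k,4],"px",cc[k].round(1),"want",u.round(1),"stand",d.round(1),"r",np.hypot(*d).round(1),"ang",np.degrees(np.arctan2(d[1],d[0])).round(1))
        cv2.imwrite(f"pics/last_{n}.png",p["img"][:,:,::-1])
E
python3 -c "
from h import *
st();red()"
```

```text
t 13.05 stand xy [-47.6 -23.7] z 129.3 toolx rel deg 0.04 F [ 0.3 -0.8  0.4] gw 0.0
scene area 105 px [262.9 264.6] want [262.1 268.3] stand [-78.6  -8.2] r 79.0 ang -174.0
```

send_rows(
  targets=[
    [1, 0, -0.002, 0, 0, 0, 0],
    [1, 0, -0.002, 0, 0, 0, 0],
    [1, 0, 0, 0, 0, 0, 0],
    [1, 0, 0, 0, 0, 0, 0],
    [1, 0, 0, 0, 0, 0, 0],
    [1, 0, 0.008, 0, 0, 0, 0],
    [1, 0, 0, 0, 0, 0, 0],
    [1, 0, 0, -0.03, 0, 0, 0],
    [1, 0, 0, -0.04, 0, 0, 0],
    [1, 0, 0, -0.04, 0, 0, 0],
  ],
)

```text
time_s: 14.4
eef_pos: [510.4, 137.6, 240.6]
ee_rot: [-0.0, 0.998, -0.057, 0.0]
force: [1.0, -0.0, -0.2]
grip_width: -0.001
grip_force: 0.0
```

send_rows(
  targets=[
    [1, 0, 0.05, 0, 0, 0, 0],
    [1, 0, 0.05, 0, 0, 0, 0],
    [1, 0, 0.05, 0, 0, 0, 0],
    [1, 0, 0.05, 0, 0, 0, 0],
    [1, 0, 0.05, 0, 0, 0, 0],
    [1, 0, 0, 0, 0, 0, 0],
    [1, 0, 0, 0, 0, 0, 0],
    [1, 0, 0, 0, 0, 0, 0],
    [1, 0, 0, 0, 0, 0, 0],
    [1, 0, 0, 0, 0, 0, 0],
  ],
)

```text
time_s: 15.65
eef_pos: [482.3, -110.4, 239.3]
ee_rot: [0.0, 0.998, -0.056, 0.0]
force: [0.1, -0.7, -0.3]
grip_width: 0.0
grip_force: 0.0
```

```bash
python3 -c "
from h import *
st();red()
a=[cv2.resize(cv2.imread('pics/last_top.png')[145:265,135:255],(400,400),interpolation=2),cv2.resize(cv2.imread('pics/last_scene.png')[200:320,170:290],(400,400),interpolation=2)]
cv2.imwrite('pics/c.png',np.hstack(a))"
```

```text
t 15.65 stand xy [ -47.4 -277.3] z 239.3 toolx rel deg 0.09 F [ 0.1 -0.7 -0.3] gw 0.0
scene area 106 px [261.6 266.8] want [262.1 268.3] stand [-79.2  -2.5] r 79.3 ang -178.2
```

View pics/c.png

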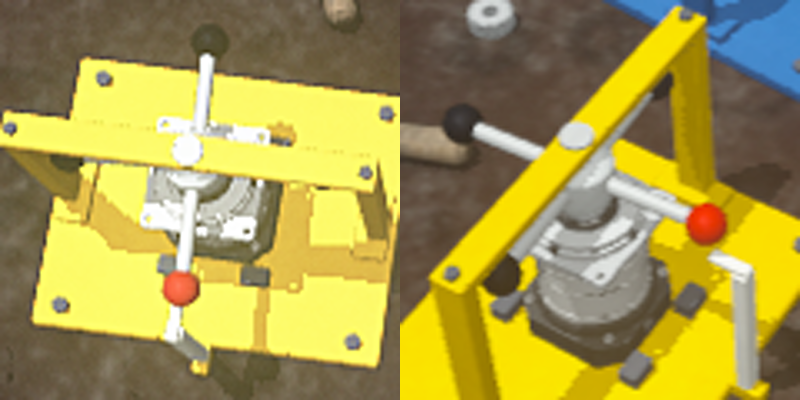

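Both views show the red knob almost over the pointer tip (top crop (181,288), tip about (177,320)). I'll get a numeric check from the top camera by looking at the red knob and the opposite black one.

```bash
python3 -c "
from h import *
p=ctrl.capture('top');im=p['img'].astype(int);R,G,B=im[:,:,0],im[:,:,1],im[:,:,2]
yy,xx=np.mgrid[:420,:560]
for nm,X in(('red',(-82,0)),('black',(82,0))):
    u=proj(p,np.r_[M.T@np.array(X)+V,140]);w=np.hypot(xx-u[0],yy-u[1])<11
    m=w&((R>G+70)&(R>B+50)&(G<110)) if nm=='red' else w&(R+G+B<110)
    c=np.array([xx[m].mean(),yy[m].mean()]);print(nm,m.sum(),c.round(2),'want',u.round(2),(M@(ray(p,c,140)[:2]-V)).round(1))
print('pointer',proj(p,np.r_[M.T@np.array([-108,0])+V,124]))
"
```

```text
red 73 [188.74 231.38] want [187.09 231.21] [-81.9  -3.4]
black 0 [nan nan] want [199.71 157.53] [nan nan]
pointer [186.42395069 244.53027851]<string>:8: RuntimeWarning: Mean of empty slice.
  ret = ret.dtype.type(ret / rcount)
```

Both cameras put the knob 3 mm (about 2°) short of the pointer, so I'll give it a small extra push.

send_rows(
  targets=[
    [1, 0, -0.05, 0, 0, 0, 0],
    [1, 0, -0.05, 0, 0, 0, 0],
    [1, 0, -0.05, 0, 0, 0, 0],
    [1, 0, -0.05, 0, 0, 0, 0],
    [1, 0, -0.045, 0, 0, 0, 0],
    [1, 0, 0, 0, 0, 0, 0],
    [1, 0, 0, 0.04, 0, 0, 0],
    [1, 0, 0, 0.04, 0, 0, 0],
    [1, 0, 0, 0.03, 0, 0, 0],
    [1, 0, 0, 0, 0, 0, 0],
  ],
)

```text
time_s: 17.05
eef_pos: [508.9, 131.8, 127.8]
ee_rot: [0.0, 0.998, -0.057, -0.002]
force: [0.3, 0.3, 1.0]
grip_width: -0.001
grip_force: 0.0
```

send_rows(
  targets=[
    [1, 0, -0.004, 0, 0, 0, 0],
    [1, 0, -0.004, 0, 0, 0, 0],
    [1, 0, 0, 0, 0, 0, 0],
    [1, 0, 0, 0, 0, 0, 0],
    [1, 0, 0, 0, 0, 0, 0],
    [1, 0, 0, 0, 0, 0, 0],
    [1, 0, 0, 0, 0, 0, 0],
    [1, 0, 0, 0, 0, 0, 0],
    [1, 0, 0, 0, 0, 0, 0],
    [1, 0, 0, 0, 0, 0, 0],
  ],
)

```text
time_s: 18.3
eef_pos: [510.7, 140.5, 129.3]
ee_rot: [0.0, 0.998, -0.057, -0.0]
force: [-0.5, -0.4, -0.6]
grip_width: -0.007
grip_force: 0.0
```

```bash
python3 -c "
from h import *
st();red()"
```

```text
t 18.3 stand xy [-47.7 -24.8] z 129.3 toolx rel deg 0.05 F [-0.5 -0.4 -0.6] gw -0.01
scene area 110 px [261.5 266.8] want [262.1 268.3] stand [-79.   -2.5] r 79.1 ang -178.2
```

send_rows(
  targets=[
    [1, 0, -0.003, 0, 0, 0, 0],
    [1, 0, -0.002, 0, 0, 0, 0],
    [1, 0, -0.0018, 0, 0, 0, 0],
    [1, 0, 0, 0, 0, 0, 0],
    [1, 0, 0, 0, 0, 0, 0],
    [1, 0, 0, 0, 0, 0, 0],
    [1, 0, 0, 0, 0, 0, 0],
    [1, 0, 0, 0, 0, 0, 0],
    [1, 0, 0, 0, 0, 0, 0],
    [1, 0, 0, 0, 0, 0, 0],
  ],
)

```text
time_s: 19.65
eef_pos: [511.5, 147.3, 129.3]
ee_rot: [0.0, 0.998, -0.057, -0.0]
force: [-2.0, -1.6, -0.4]
grip_width: 0.001
grip_force: 1.0
```

```bash
python3 -c "
from h import *
st();red()"
```

```text
t 19.65 stand xy [-47.7 -18. ] z 129.3 toolx rel deg 0.05 F [-2.  -1.6 -0.4] gw 0.0
scene area 110 px [260.7 267.7] want [262.1 268.3] stand [-79.1   0.1] r 79.1 ang 179.9
```

Now at about 180°. I'll retract and verify from the top.

send_rows(
  targets=[
    [1, 0, 0.008, 0, 0, 0, 0],
    [1, 0, 0, 0, 0, 0, 0],
    [1, 0, 0, -0.03, 0, 0, 0],
    [1, 0, 0, -0.04, 0, 0, 0],
    [1, 0, 0, -0.04, 0, 0, 0],
    [1, 0, 0.05, 0, 0, 0, 0],
    [1, 0, 0.05, 0, 0, 0, 0],
    [1, 0, 0.05, 0, 0, 0, 0],
    [1, 0, 0.05, 0, 0, 0, 0],
    [1, 0, 0.05, 0, 0, 0, 0],
  ],
)

```text
time_s: 21.0
eef_pos: [482.1, -110.7, 239.5]
ee_rot: [0.0, 0.998, -0.057, 0.0]
force: [0.9, -0.1, -0.2]
grip_width: 0.0
grip_force: 0.0
```

send_rows(
  targets=[
    [1, 0, 0, 0, 0, 0, 0],
    [1, 0, 0, 0, 0, 0, 0],
    [1, 0, 0, 0, 0, 0, 0],
    [1, 0, 0, 0, 0, 0, 0],
    [1, 0, 0, 0, 0, 0, 0],
    [1, 0, 0, 0, 0, 0, 0],
    [1, 0, 0, 0, 0, 0, 0],
    [1, 0, 0, 0, 0, 0, 0],
    [1, 0, 0, 0, 0, 0, 0],
    [1, 0, 0, 0, 0, 0, 0],
  ],
)

```text
time_s: 22.25
eef_pos: [482.3, -109.1, 239.3]
ee_rot: [0.0, 0.998, -0.057, 0.0]
force: [-1.7, 0.0, 0.3]
grip_width: -0.0
grip_force: 0.0
```

```bash
python3 -c "
from h import *
st();red()
p=ctrl.capture('top');im=p['img'].astype(int);R,G,B=im[:,:,0],im[:,:,1],im[:,:,2]
yy,xx=np.mgrid[:420,:560]
for nm,X in(('red',(-82,0)),('black',(82,0))):
    u=proj(p,np.r_[M.T@np.array(X)+V,140]);w=np.hypot(xx-u[0],yy-u[1])<9
    m=w&((R>G+70)&(R>B+50)&(G<110)) if nm=='red' else w&(R+G+B<160)&(abs(R-B)<25)
    c=np.array([xx[m].mean(),yy[m].mean()]);print(nm,m.sum(),c.round(2),'want',u.round(2),(M@(ray(p,c,140)[:2]-V)).round(1))
q=ctrl.capture('scene')
for a in(p,q):print([(round(r['score'],2),ray(a,r['point'],140)) for r in ctrl.landmark_of('blue_stand_red_knob',a)[:1]])
cv2.imwrite('pics/d.png',cv2.resize(p['img'][145:265,135:255,::-1],(600,600),interpolation=2))"
```

```text
t 22.25 stand xy [ -47.5 -276. ] z 239.3 toolx rel deg 0.04 F [-1.7  0.   0.3] gw -0.0
scene area 108 px [260.7 267.7] want [262.1 268.3] stand [-79.1   0.1] r 79.1 ang 179.9
red 73 [187.52 231.14] want [187.09 231.21] [-81.7  -0.9]
black 0 [nan nan] want [199.71 157.53] [nan nan]
[(0.25, array([482. , 169.2, 140. ]))]
[(0.65, array([ 535.2, -141.7,  140. ]))]<string>:9: RuntimeWarning: Mean of empty slice.
  ret = ret.dtype.type(ret / rcount)
```

View pics/d.png

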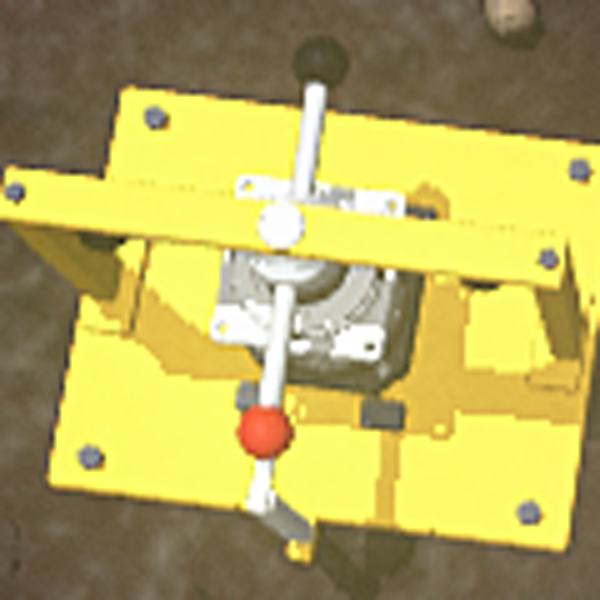

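The red knob at (265,432) lines up with the pointer at (262,495), within about 1 mm. The blue stand's knob is where it started, and the arm is clear at z = 239 mm.

```bash
python3 -c "
from h import *
print(ctrl.finish_job())"
```

```text
the job is handed in; nothing more can be done
None
```

The yellow stand's red knob now stands over its white pointer, within about 1 mm by both cameras. The blue wheel was not touched, and the job was handed in at about 22 s of the 51 s limit.

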